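# Turn the wrong-way-up brass cup over on the probing strip

## Robot

A 6-joint arm with a two-finger parallel gripper is mounted at the origin on the work surface. World frame = base frame: x ahead of the robot, y to its left, z up, the work surface at z = 0. Lengths are in m, angles in rad, forces in N, time in s.
With the tool pointing down it reaches from about 0.35 to 0.775 m from the base axis. Payload 5.5 kg.
Tool frame: the origin (TCP) lies between the finger pads; the fingertips stand 19 mm ahead of it and the grasp point (between the pads) is the TCP; z points along the fingers, y is the line along which they close (so a half turn about z gives the same grasp; the last joint's range is limited). The gripper opens to 85 mm and grips with 20 to 120 N. Pads are 22 mm wide; open, the fingers measure 114 mm over their backs; the gripper's body (76 mm by 85 mm) begins 54 mm behind the grasp point. The pads swing forward as they close: fully open they stand 13 mm farther back than shut.
Start: joints at [-1.31, 0.313, 0.046, 1.304, 0, 1.431], TCP at [0.224, -0.529, 0.25] pointing down, gripper open.
Joint ranges: [-2.76, 2.76], [-0.86, 1.69], [-1.03, 1.26], [-2.2, 2.34], [-1.47, 1.5], [-3.14, 3.14]. Speed limits (rad/s): [2.57, 2.57, 3.14, 3.14, 3.14, 3.14].

## Interface

Orientations are given as a unit quaternion [w, x, y, z].
In Python, from workcell import env gives the robot as it stands.
- The arm moves only by the shell command python3 -m pendant 'ROWS' [FORCE]. ROWS is JSON, a list of rows, each an object with "travel": the shift along the tool's x, y, z scaled (see below), a list of three; "rot": the turn, a rotation vector about the tool's x, y, z scaled (see below), a list of three; "fingers": the opening, from -1 (shut) to 1 (fully open). In form: [{"travel": [dx, dy, dz], "rot": [wx, wy, wz], "fingers": fingers}, ...]. A call has 1 to 10 rows; each row is the pose to reach, as a shift and turn from the pose commanded when the call began, along the tool's axes at that moment; what a row does not reach only later rows make up. The controller multiplies each number of a shift by 0.12 m and each number of a turn by 60 degrees. A row lasts 1/10 s, in which the tool goes at most 50 mm and 8.59 degrees, less where a joint would pass 70% of its speed; a pose out of reach is approached as far as the arm can. A call with a number of a shift or a turn outside -1 to 1 is refused whole. A call with a gripper value outside its range is refused whole. The fingers move at their own pace and stop on an object; FORCE is the grip in N (left out, the last holds). Time passes only in rows, so rows that repeat a pose let the fingers close. It gives the time, the measured TCP pose, the force, the opening and the grip force at its end, in the units of the state.
- env.get_state(): the state, without advancing time (a new reading comes with each control period).
- env.read_camera(name): name is "scene" or "top" or "wrist"; returns (picture, depth): 384x512x3 uint8, blue, green, red; 384x512 float32, m along the optical axis (not along the pixel's ray), 0 where there is no reading.
- env.camera_model(name): a dict with "fovy" (degrees; the focal length in pixels is half the picture's height over the tangent of half this angle, whatever the lens; pixels are square), "cx", "cy" (the principal point, pixels), "rvec" (rotation vector, rad) and "tvec" (3), from world to camera coordinates, as OpenCV has them; the wrist camera has in their place "T_tool_cam" (4x4, takes a point from camera to tool coordinates, whose origin is the TCP and whose axes are the flange's). Camera axes: x right, y down, z forward; pixel columns grow to the right and rows downward; lengths in m; the calibration is good to about 2 mm. A picture is of the moment at which its call begins: read the wrist's pose just before it. camera_model takes no time and is no camera call.
- env.hand_in(): hands the job in; it is judged then, once.
Trained networks look in the newest picture that a camera, given by its name, has taken for a name from the list of things; names that differ only in an ending like _2 or _b are one class to them, and where a whole thing is asked for, a point or a joint stands for the part that bears it (a point fixed in the world has none). Each returns a list of dicts, best first, with "conf" (0 to 1); they miss things now and then, are a little off and sometimes report something else, mostly with a low value. They report only what shows in the picture. A call takes as long as a camera call.
- env.outline_of(camera, target): "mask" (384x512 bool, what is visible of it) and "xy" ([column, row] in pixels, amid what is visible of it).
The state is a dict: "clock": time; "joint_pos": joint angles; "qvel": joint speeds; "tau": joint torques, N m; "tcp_pos": TCP position; "orientation": TCP orientation; "wrist_force": force on the tool from outside, world axes, zero at the start; "ft_torque": the same for the moment, N m; "finger_gap": finger opening in m; "grip_force": force on a finger pad.
Only numpy, scipy, OpenCV 4.12 (cv2) and the standard library are available. Lean on these libraries where they do the work, as an engineer would, in place of code of your own. Each camera call takes 0.05 s, during which the arm holds its last target. There are 200 camera calls.

## Task

Three brass cups wait on the round black pads of the grey probing strip; they are measured mouth-down, but one was put down mouth-up. Turn that one over and set it down (do not drop it) so that it stands mouth-down within the pad it came from; the dark steel V-block is there to lay it in if you need to change your grip. Leave the other two cups and the plug gauge where they are.

Things in the scene. Friction and masses are not known exactly. Their poses are not given: they have to be found in the camera images.
- cup_1: one of three equal straight-sided brass cups, 56 mm outside diameter, 60 mm high, wall 3 mm, base 4 mm, about 0.26 kg. A blue paint dot (24 mm) marks the outside of its base. Origin: centre of the base's outside; z runs from the base out through the mouth, so z points up when it stands mouth-up and down when it stands mouth-down. Stands on one of the three pads
- cup_2: one of three equal straight-sided brass cups, 56 mm outside diameter, 60 mm high, wall 3 mm, base 4 mm, about 0.26 kg. A blue paint dot (24 mm) marks the outside of its base. Origin: centre of the base's outside; z runs from the base out through the mouth, so z points up when it stands mouth-up and down when it stands mouth-down. Stands on one of the three pads
- cup_3: one of three equal straight-sided brass cups, 56 mm outside diameter, 60 mm high, wall 3 mm, base 4 mm, about 0.26 kg. A blue paint dot (24 mm) marks the outside of its base. Origin: centre of the base's outside; z runs from the base out through the mouth, so z points up when it stands mouth-up and down when it stands mouth-down. Stands on one of the three pads
- strip: fixed grey probing strip, 330 mm (x) by 95 mm (y), 12 mm high; origin at the centre of its underside; the three pads lie in a row along its x axis, 115 mm apart; it may be on either side of the robot
- pad_1 (a point): centre of the first round black pad (76 mm diameter, flush with the strip's top, 12 mm above the table), at the -x end of the strip
- pad_2 (a point): centre of the middle pad, likewise
- pad_3 (a point): centre of the third pad, at the +x end, likewise
- vblock: fixed dark steel V-block, 50 mm long (x), 50 mm wide (y), 36 mm high; origin at the centre of its underside. A 90 degree V groove open at the top runs along its x axis through its whole length: bottom line 14 mm above the table, 44 mm wide at the top. A cup laid in it has its axis level along the block's x, 54 mm above the table, and overhangs the block on both sides
- v_groove (a point): middle of the V groove's bottom line, 14 mm above the table
- gauge: loose steel plug gauge standing upright on the table, 22 mm diameter, 48 mm high; origin at the centre of its underside

How it is judged:
At the end, for the whole second after the job is handed in: All three cups stand mouth-down (within 0.1 rad) on the strip, the turned one released, at rest and within 12 mm of the centre of its pad; the other two cups and the gauge are within 15 mm of where they started (angle between each of cup_1, cup_2, cup_3's own z axis and vertical above 3.04159 rad and distance of each of cup_2, cup_3, gauge from where it was at the start of the episode below 0.015 m and linear speed of cup_1 below 0.02 m/s and angular speed of cup_1 below 0.2 rad/s and (horizontal distance between cup_1 and pad_1 below 0.012 m or horizontal distance between cup_1 and pad_2 below 0.012 m or horizontal distance between cup_1 and pad_3 below 0.012 m) and z of cup_1 in the frame of strip between 0.068 and 0.076 m); the robot touches nothing.
It fails at once if another cup or the plug gauge is moved by more than 30 mm (distance of any of cup_2, cup_3, gauge from where it was at the start of the episode above 0.03 m).
It fails at once if another cup or the plug gauge is tipped over (angle between any of cup_2, cup_3's own z axis and vertical below 2.6 rad or angle between gauge's own z axis and vertical above 0.5 rad).
It fails at once if the turned cup is dropped: it falls free of the fingers from over about 20 mm (contact force between the fingers and cup_1 below 0.1 N and linear speed of cup_1 above 0.6 m/s).
It also fails if it takes over 64 s, if anything falls off the work surface, if the arm or the gripper's body presses on something with over 40 N, if the wrist force passes 120 N, or if a joint passes its speed limit or range.

## Working session

There is one attempt and no reset: what is moved stays moved. The work goes in short steps, Python scripts to look and compute and a shell command to move; the robot and the scene stay as the last step left them, time stands still between calls to the robot, and variables do not carry over. Pictures are saved under pics/ and viewed, at most 10 in all, crops included, and the job is handed in when it is done.

```bash
ls; mkdir -p pics; cat > h.py <<'E'
import numpy as np, cv2
from scipy.spatial.transform import Rotation as R
from workcell import env
def cam(name):
    m=env.camera_model(name)
    f=192/np.tan(np.radians(m['fovy'])/2)
    if 'rvec' in m:
        Rm=cv2.Rodrigues(np.array(m['rvec'],float))[0]; t=np.array(m['tvec'],float).ravel()
        return f,m['cx'],m['cy'],Rm.T,-Rm.T@t
    s=env.get_state(); T=np.array(m['T_tool_cam']); q=s['orientation']
    Rt=R.from_quat([q[1],q[2],q[3],q[0]]).as_matrix()
    return f,m['cx'],m['cy'],Rt@T[:3,:3],Rt@T[:3,3]+np.array(s['tcp_pos'])
def cloud(name):
    c=cam(name); img,d=env.read_camera(name)
    f,cx,cy,Rm,o=c
    v,u=np.mgrid[:384,:512]
    P=np.stack([(u-cx)/f*d,(v-cy)/f*d,d],-1)@Rm.T+o
    P[d==0]=np.nan
    return img,P
E
python3 - <<'E'
from h import *
s=env.get_state(); print({k:np.round(v,3).tolist() for k,v in s.items()})
for n in ('top','scene'):
    img,P=cloud(n); cv2.imwrite(f'pics/{n}0.png',img)
    for t in ('cup_1','strip','vblock','gauge'):
        for r in env.outline_of(n,t):
            Q=P[r['mask']]; Q=Q[~np.isnan(Q[:,0])]
            top=np.nanpercentile(Q[:,2],95); T=Q[Q[:,2]>top-.006]
            print(n,t,round(r['conf'],2),np.round(r['xy']),len(Q),'top',round(top,4),'mean',T.mean(0).round(4),'mid',((T.min(0)+T.max(0))/2).round(4),'ext',np.ptp(T,axis=0).round(3), cv2.minAreaRect((T[:,:2]*1000).astype(np.float32)))
a=cv2.imread('pics/top0.png');b=cv2.imread('pics/scene0.png')
cv2.imwrite('pics/both.png',cv2.resize(np.vstack([a,b]),(400*1,600)))
E
```

```text
pics
{'clock': 0.0, 'joint_pos': [-1.31, 0.314, 0.045, 1.304, 0.0, 1.431], 'qvel': [-0.001, -0.002, -0.001, 0.0, 0.0, 0.0], 'tau': [-0.0, -48.063, 29.853, 0.02, -0.0, -0.0], 'tcp_pos': [0.224, -0.529, 0.249], 'orientation': [-0.001, 0.98, 0.199, -0.0], 'wrist_force': [0.335, -0.249, 0.499], 'ft_torque': [0.03, 0.045, -0.028], 'grip_force': 0.0, 'finger_gap': 0.086}
top cup_1 0.93 [332. 152.] 741 top 0.0747 mean [ 0.6544 -0.1572  0.0723] mid [ 0.6545 -0.1572  0.0735] ext [0.051 0.054 0.01 ] ((654.6642456054688, -157.33432006835938), (53.72858428955078, 51.316951751708984), 87.76696014404297)
top cup_1 0.73 [330. 220.] 4968 top 0.0154 mean [ 0.5299 -0.1548  0.0129] mid [ 0.539  -0.1598  0.0419] ext [0.33  0.102 0.065] ((539.0400390625, -159.667236328125), (329.7431640625, 95.38127136230469), 1.529900312423706)
top cup_1 0.7 [342. 269.] 778 top 0.0748 mean [ 0.4214 -0.1663  0.0723] mid [ 0.4212 -0.1664  0.0733] ext [0.053 0.054 0.009] ((421.08489990234375, -166.4254150390625), (53.87053298950195, 52.78904724121094), 88.6662368774414)
top cup_1 0.65 [337. 207.] 756 top 0.0728 mean [ 0.54
[... 1988 characters left out ...]
9)
scene vblock 0.36 [170. 280.] 1712 top 0.0731 mean [ 0.6585 -0.1603  0.0717] mid [ 0.6571 -0.16    0.0711] ext [0.056 0.055 0.008] ((657.3272094726562, -160.09954833984375), (53.612125396728516, 54.18379211425781), 79.59033966064453)
scene gauge 0.74 [259. 248.] 263 top 0.0485 mean [ 0.6442 -0.0168  0.0471] mid [ 0.6431 -0.0165  0.0462] ext [0.015 0.015 0.007] ((643.1676635742188, -16.449708938598633), (14.894399642944336, 14.534456253051758), 5.08971643447876)
scene gauge 0.3 [167. 253.] 4798 top 0.0135 mean [ 0.5791 -0.1606  0.0119] mid [ 0.54   -0.1621  0.0399] ext [0.332 0.102 0.065] ((540.2033081054688, -162.29530334472656), (330.1942138671875, 94.87187194824219), 1.3615447282791138)
```

```bash
python3 - <<'E'
from h import *
a=cv2.imread('pics/top0.png');b=cv2.imread('pics/scene0.png')
cv2.imwrite('pics/v1.png',np.hstack([cv2.resize(a[110:310,120:400],(420,300)),cv2.resize(b[130:330,100:380],(380,300))]))
img,P=cloud('top'); 
for r in env.outline_of('top','cup_1'):
    Q=P[r['mask']]; print(r['xy'],np.nanpercentile(Q[:,2],[2,10,25,50,75,95]).round(3))
    print(np.nanmedian(P[int(r['xy'][1])-3:int(r['xy'][1])+4,int(r['xy'][0])-3:int(r['xy'][0])+4].reshape(-1,3),0).round(3))
E
```

```text
[332.2, 152.5] [0.019 0.04  0.069 0.072 0.073 0.075]
[ 0.649 -0.152  0.073]
[342.2, 268.0] [0.015 0.049 0.07  0.072 0.073 0.075]
[ 0.423 -0.16   0.073]
[337.6, 209.1] [0.013 0.015 0.016 0.023 0.06  0.073]
[ 0.542 -0.166  0.016]
```

View pics/v1.png

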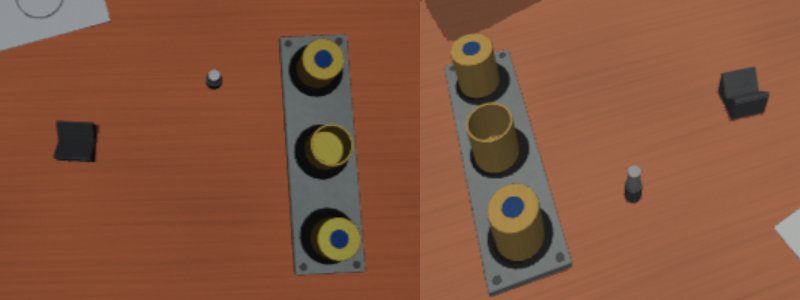

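The top view (left half) shows the mouth-up cup in the middle of the strip, at crop (330,147) or pixel (337,207). The blue-dotted bases are at (322,60) and (338,240), the gauge is at (213,78) and the V-block at (75,140). In the scene view (right half) the groove seems to run left-right, roughly along world y. I'll check that with depth.

```bash
cat >> h.py <<'E'
def fitc(Q,r):
    from scipy.optimize import least_squares
    return least_squares(lambda c:np.hypot(*(Q[:,:2]-c).T)-r,Q[:,:2].mean(0),loss='soft_l1',f_scale=.002).x
E
python3 - <<'E'
from h import *
for n in ('top','scene'):
    img,P=cloud(n); H=P[...,2]
    Q=P[(np.abs(P[...,0]-.56)<.045)&(np.abs(P[...,1]-.177)<.045)&(H>.010)]
    c0=np.array([.56,.177])
    best=[]
    for a in np.radians(np.arange(-90,90,2)):
        n2=np.array([-np.sin(a),np.cos(a)]); s=(Q[:,:2]-c0)@n2
        # V model: height=14+|s-s0| 
        for s0 in np.arange(-.008,.0081,.001):
            e=np.minimum(np.abs(Q[:,2]-np.minimum(.014+np.abs(s-s0),.036)),.01); best.append((e.mean(),np.degrees(a),s0))
    print(n,len(Q),sorted(best)[:4])
    T=Q[Q[:,2]>.012]; print(cv2.minAreaRect((T[:,:2]*1000).astype(np.float32)))
    C=P[(np.abs(P[...,0]-.541)<.045)&(np.abs(P[...,1]+.164)<.045)&(H>.064)]
    e=fitc(C[C[:,2]>.067],.0265); print('cup',e,len(C))
    S=P[(H>.006)&(H<.018)&(np.abs(P[...,0]-.54)<.2)&(np.abs(P[...,1]+.16)<.07)]
    print('strip',cv2.minAreaRect((S[:,:2]*1000).astype(np.float32)))
    B=(img.max(-1)<45)&(H>.005)&(H<.02)&(np.hypot(P[...,0]-.54,P[...,1]+.161)<.05)
    print('pad pts',B.sum(),cv2.minEnclosingCircle((P[B][:,:2]*1000).astype(np.float32)))
b=cv2.imread('pics/scene0.png'); a=cv2.imread('pics/top0.png')
cv2.imwrite('pics/v2.png',np.hstack([cv2.resize(x,(400,400),interpolation=cv2.INTER_CUBIC) for x in (a[175:230,145:200],b[160:220,305:365])]))
E
```

```text
top 660 [(np.float64(0.0018606433617458483), np.float64(86.0), np.float64(0.0)), (np.float64(0.0019100840475916748), np.float64(88.0), np.float64(0.0)), (np.float64(0.0019180524854744449), np.float64(84.0), np.float64(0.0)), (np.float64(0.0020217168458905354), np.float64(-90.0), np.float64(0.0))]
((559.9947509765625, 178.63063049316406), (51.14065933227539, 52.530540466308594), 86.2307357788086)
cup [ 0.54151282 -0.16328178] 168
strip ((546.3607177734375, -156.55934143066406), (110.13185119628906, 344.5603332519531), 89.80254364013672)
pad pts 357 ((538.5177001953125, -160.25857543945312), 37.733070373535156)
scene 789 [(np.float64(0.0036710951472652305), np.float64(86.0), np.float64(0.0)), (np.float64(0.00367494694103545), np.float64(84.0), np.float64(0.0)), (np.float64(0.0037225673462472422), np.float64(88.0), np.float64(0.0)), (np.float64(0.003744325704524807), np.float64(82.0), np.float64(0.0))]
((561.1192626953125, 176.3457794189453), (51.91889190673828, 52.31271743774414), 85.71843719482422)
cup [ 0.54314244 -0.1660127 ] 334
strip ((539.5855102539062, -162.31729125976562), (331.5531005859375, 95.2009506225586), 1.482953667640686)
pad pts 289 ((539.809326171875, -162.72308349609375), 37.344093322753906)
```

View pics/v2.png

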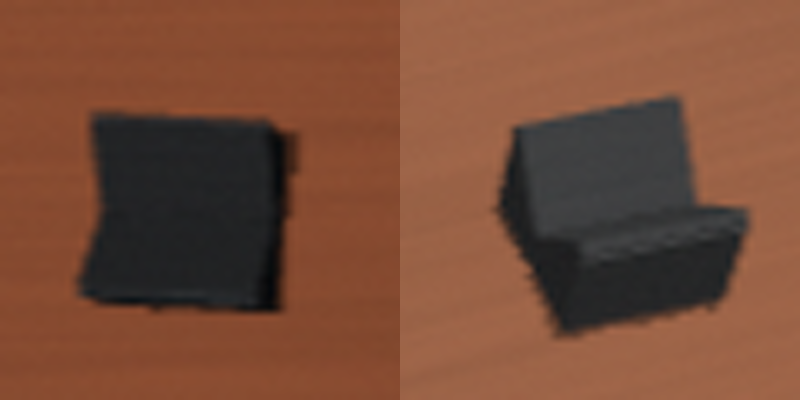

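```bash
cat >> h.py <<'E'
YAW=np.radians(86); U=np.array([np.cos(YAW),np.sin(YAW),0]); W=np.array([np.sin(YAW),-np.cos(YAW),0]); UP=np.array([0,0,1.])
CUP=np.array([.5423,-.1647,0]); PAD=np.array([.5395,-.1615,0]); VB=np.array([.5605,.1775,0])
def ori(deg):
    t=np.radians(deg); z=-UP*np.cos(t)+U*np.sin(t); return np.stack([np.cross(W,z),W,z],1)
def now():
    s=env.get_state(); q=s['orientation']; return np.array(s['tcp_pos']),R.from_quat([q[1],q[2],q[3],q[0]]).as_matrix()
def plan(wps,start=None):
    p,Rc=start or now()
    for pt,deg in wps:
        Rt=ori(deg); tr=Rc.T@(np.array(pt)-p)/.12; rv=R.from_matrix(Rc.T@Rt).as_rotvec()
        ro=rv/np.radians(60)
        n=int(max(np.linalg.norm(tr)*.12/.05,np.degrees(np.linalg.norm(rv))/8.59))+2
        print('travel',tr.round(3).tolist(),'rot',ro.round(3).tolist(),'rows',n,'BAD' if max(abs(tr).max(),abs(ro).max())>1 else '')
        p,Rc=np.array(pt),Rt
E
python3 - <<'E'
from h import *
p,Rc=now(); g=CUP-.005*U+[0,0,.055]; z=ori(45)[:,2]; pre=g-.09*z
print(pre,g)
# translate first w/ orientation change split
a=pre+[0,0,.12]
plan([(p+[.10,.06,0],20),(p+[.20,.15,0.0],45),(p+(a-p)*[.8,.8,.6],45),(a,45),(pre,45)])
E
```

```text
[ 0.53751194 -0.23317241  0.11863961] [ 0.54195122 -0.16968782  0.055     ]
travel [0.962, -0.135, -0.0] rot [0.183, 0.299, -1.039] rows 9 BAD
travel [0.758, 0.779, 0.276] rot [-0.0, 0.417, -0.0] rows 4 
travel [0.491, 0.37, 0.574] rot [0.0, 0.0, 0.0] rows 4 
travel [0.346, 0.486, 0.402] rot [0.0, 0.0, 0.0] rows 3 
travel [-0.707, 0.0, 0.707] rot [0.0, 0.0, 0.0] rows 4
```

```bash
python3 -m pendant '[{"travel":[0.9,-0.1,0],"rot":[0,0,-1],"fingers":1},{"travel":[0.9,-0.1,0],"rot":[0,0,-1],"fingers":1},{"travel":[0.9,-0.1,0],"rot":[0,0,-1],"fingers":1},{"travel":[0.9,-0.1,0],"rot":[0,0,-1],"fingers":1},{"travel":[0.9,-0.1,0],"rot":[0,0,-1],"fingers":1},{"travel":[0.9,-0.1,0],"rot":[0,0,-1],"fingers":1},{"travel":[0.9,-0.1,0],"rot":[0,0,-1],"fingers":1},{"travel":[0.9,-0.1,0],"rot":[0,0,-1],"fingers":1},{"travel":[0.9,-0.1,0],"rot":[0,0,-1],"fingers":1}]' 60
python3 - <<'E'
from h import *
p,Rc=now(); g=CUP-.005*U+[0,0,.055]; z=ori(45)[:,2]; pre=g-.09*z
a=pre+[0,0,.12]; print(p,env.get_state()['joint_pos'])
plan([(p+(a-p)*.5,45),(a,45),(pre,45)])
E
```

```text
clock: 1.6
tcp_pos: [0.3191, -0.4763, 0.2503]
orientation: [0.0, 0.75, 0.661, -0.0]
wrist_force: [-0.8, 0.2, -0.5]
finger_gap: 0.0852
grip_force: 0.0
[ 0.31911611 -0.47627939  0.2503445 ] [-1.12045508e+00  3.09772290e-01  4.13945828e-02  1.30229622e+00
 -4.14720311e-05  5.76618619e-01]
travel [1.119, 0.775, 0.049] rot [0.021, 0.75, -0.051] rows 7 BAD
travel [0.725, 0.837, 0.794] rot [0.0, 0.0, 0.0] rows 5 
travel [-0.707, 0.0, 0.707] rot [0.0, 0.0, 0.0] rows 4
```

```bash
python3 -m pendant '[{"travel":[1,0.78,0],"rot":[0.02,0.75,-0.05],"fingers":1},{"travel":[1,0.78,0],"rot":[0.02,0.75,-0.05],"fingers":1},{"travel":[1,0.78,0],"rot":[0.02,0.75,-0.05],"fingers":1},{"travel":[1,0.78,0],"rot":[0.02,0.75,-0.05],"fingers":1},{"travel":[1,0.78,0],"rot":[0.02,0.75,-0.05],"fingers":1},{"travel":[1,0.78,0],"rot":[0.02,0.75,-0.05],"fingers":1},{"travel":[1,0.78,0],"rot":[0.02,0.75,-0.05],"fingers":1}]'
python3 - <<'E'
from h import *
p,Rc=now(); g=CUP-.005*U+[0,0,.055]; z=ori(45)[:,2]; pre=g-.09*z
a=pre+[0,0,.12]; print(p,env.get_state()['joint_pos'])
plan([(a,45),(pre,45),(g,45)])
E
```

```text
clock: 2.3
tcp_pos: [0.4263, -0.3697, 0.2466]
orientation: [-0.264, 0.676, 0.628, 0.28]
wrist_force: [-0.3, -0.1, 0.2]
finger_gap: 0.0854
grip_force: 0.0
[ 0.42629712 -0.36970175  0.24664104] [-1.05703155  0.81589128  0.59199621  2.04854118  0.40024903  0.4384637 ]
travel [0.8, 0.844, 0.898] rot [-0.002, -0.005, -0.004] rows 5 
travel [-0.707, 0.0, 0.707] rot [0.0, 0.0, 0.0] rows 4 
travel [0.0, 0.0, 0.75] rot [0.0, 0.0, 0.0] rows 3
```

```bash
python3 -m pendant '[{"travel":[0.8,0.84,0.9],"rot":[0,0,0],"fingers":1},{"travel":[0.8,0.84,0.9],"rot":[0,0,0],"fingers":1},{"travel":[0.8,0.84,0.9],"rot":[0,0,0],"fingers":1},{"travel":[0.8,0.84,0.9],"rot":[0,0,0],"fingers":1},{"travel":[0.8,0.84,0.9],"rot":[0,0,0],"fingers":1},{"travel":[0.8,0.84,0.9],"rot":[0,0,0],"fingers":1}]'
python3 - <<'E'
from h import *
g=CUP-.005*U+[0,0,.055]; z=ori(45)[:,2]; pre=g-.09*z
print(env.get_state()['joint_pos'])
plan([(pre,45),(g,45)])
img,P=cloud('wrist'); cv2.imwrite('pics/w1.png',img)
H=P[...,2]; C=P[(np.abs(P[...,0]-.541)<.05)&(np.abs(P[...,1]+.164)<.05)&(H>.066)&(H<.08)]
print(len(C),len(C) and fitc(C,.0265), np.ptp(C,axis=0),np.nanpercentile(H,[1,5,50]))
E
```

```text
clock: 2.9
tcp_pos: [0.5373, -0.2307, 0.2435]
orientation: [-0.26, 0.675, 0.632, 0.279]
wrist_force: [-0.6, -0.3, -0.2]
finger_gap: 0.0855
grip_force: 0.0
[-0.8042216   0.71890887  0.42945888  1.86970519  0.54997602  0.6615229 ]
travel [-0.748, 0.001, 0.723] rot [-0.001, 0.003, 0.004] rows 4 
travel [0.0, 0.0, 0.75] rot [0.0, 0.0, 0.0] rows 3 
564 [ 0.5398584  -0.16541516] [0.05451072 0.05564031 0.00772802] [-7.14414645e-01 -1.69636426e-03  3.10846408e-04]
```

View pics/w1.png

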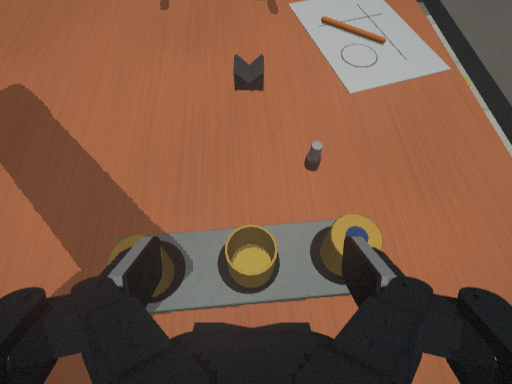

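The wrist view shows the mouth-up cup at (251,257), centred between the fingers. The gauge is at (316,150), and the V-block at (249,72) has its groove along the view direction. Approaching and gripping.

```bash
sed -i 's/CUP=np.array(\[.5423,-.1647/CUP=np.array([.5412,-.1650/' h.py
python3 -m pendant '[{"travel":[-0.75,-0.01,0.72],"rot":[0,0,0],"fingers":1},{"travel":[-0.75,-0.01,0.72],"rot":[0,0,0],"fingers":1},{"travel":[-0.75,-0.01,0.72],"rot":[0,0,0],"fingers":1},{"travel":[-0.75,-0.01,0.72],"rot":[0,0,0],"fingers":1},{"travel":[-0.75,-0.01,0.72],"rot":[0,0,0],"fingers":1}]'
python3 -m pendant '[{"travel":[0,0,0.25],"rot":[0,0,0],"fingers":1},{"travel":[0,0,0.5],"rot":[0,0,0],"fingers":1},{"travel":[0,0,0.75],"rot":[0,0,0],"fingers":1},{"travel":[0,0,0.75],"rot":[0,0,0],"fingers":1},{"travel":[0,0,0.75],"rot":[0,0,0],"fingers":1}]'
python3 - <<'E'
from h import *
g=CUP-.005*U+[0,0,.055]; plan([(g,45)])
E
```

```text
clock: 3.45
tcp_pos: [0.5353, -0.2352, 0.118]
orientation: [-0.261, 0.676, 0.63, 0.28]
wrist_force: [0.1, 0.7, 0.5]
finger_gap: 0.0855
grip_force: 0.0
clock: 3.95
tcp_pos: [0.5409, -0.1714, 0.0556]
orientation: [-0.26, 0.675, 0.631, 0.28]
wrist_force: [-0.2, 0.3, 0.3]
finger_gap: 0.0851
grip_force: 0.0
travel [0.005, -0.001, 0.011] rot [0.0, 0.001, 0.003] rows 2
```

Close, then lift a little.

```bash
python3 -m pendant '[{"travel":[0,0,0],"rot":[0,0,0],"fingers":0.3},{"travel":[0,0,0],"rot":[0,0,0],"fingers":0.2},{"travel":[0,0,0],"rot":[0,0,0],"fingers":0},{"travel":[0,0,0],"rot":[0,0,0],"fingers":0},{"travel":[0,0,0],"rot":[0,0,0],"fingers":0},{"travel":[0,0,0],"rot":[0,0,0],"fingers":0},{"travel":[0,0,0],"rot":[0,0,0],"fingers":0},{"travel":[0,0,0],"rot":[0,0,0],"fingers":0}]' 60
python3 - <<'E'
from h import *
p,_=now(); plan([(p+[0,0,.12],45),(p+[0.01,.10,.2],20),(p+[.02,.20,.2],-10),(p+[.02,.3,.2],-45)])
E
```

```text
clock: 4.75
tcp_pos: [0.541, -0.1723, 0.0552]
orientation: [-0.259, 0.675, 0.631, 0.28]
wrist_force: [0.0, -3.4, 6.5]
finger_gap: 0.0535
grip_force: 63.9
travel [0.706, 0.003, -0.708] rot [0.002, 0.001, 0.002] rows 4 
travel [1.063, 0.025, 0.121] rot [0.0, -0.417, 0.0] rows 4 BAD
travel [0.787, 0.025, 0.286] rot [-0.0, -0.5, 0.0] rows 5 
travel [0.819, -0.058, -0.144] rot [0.0, -0.583, -0.0] rows 6
```

```bash
python3 -m pendant '[{"travel":[0.1,0,-0.1],"rot":[0,0,0],"fingers":0},{"travel":[0.3,0,-0.3],"rot":[0,0,0],"fingers":0},{"travel":[0.5,0,-0.5],"rot":[0,0,0],"fingers":0},{"travel":[0.7,0,-0.7],"rot":[0,0,0],"fingers":0},{"travel":[0.7,0,-0.7],"rot":[0,0,0],"fingers":0}]'
python3 - <<'E'
from h import *
i,_=cloud('scene'); j,_=cloud('wrist')
cv2.imwrite('pics/v3.png',np.hstack([cv2.resize(i[100:340,60:380],(400,300)),cv2.resize(j,(400,300))]))
p,_=now(); plan([(p+[0.01,.10,.08],20),(p+[.02,.20,.08],-10),(p+[.02,.3,.08],-45)])
E
```

```text
clock: 5.25
tcp_pos: [0.5414, -0.1718, 0.1779]
orientation: [-0.257, 0.675, 0.632, 0.28]
wrist_force: [0.1, 0.1, -2.7]
finger_gap: 0.0537
grip_force: 63.7
travel [1.064, 0.029, 0.118] rot [0.001, -0.415, 0.003] rows 4 BAD
travel [0.787, 0.025, 0.286] rot [-0.0, -0.5, 0.0] rows 5 
travel [0.819, -0.058, -0.144] rot [0.0, -0.583, -0.0] rows 6
```

View pics/v3.png

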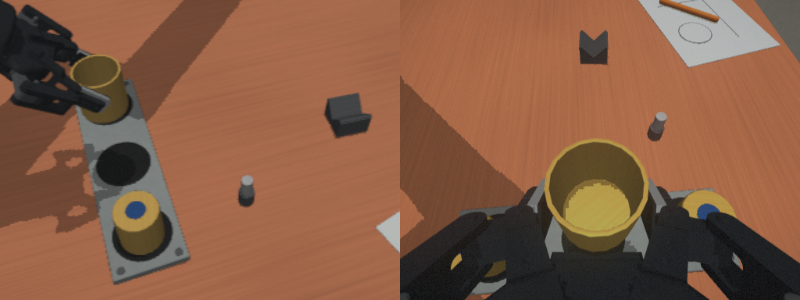

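The cup is held upright at scene crop (98,85), with pad 2 empty at (123,163). Carrying it toward the V-block while tilting.

```bash
python3 -m pendant '[{"travel":[0.4,0,0],"rot":[0,-0.1,0],"fingers":0},{"travel":[1,0,0.1],"rot":[0,-0.42,0],"fingers":0},{"travel":[1,0,0.1],"rot":[0,-0.42,0],"fingers":0},{"travel":[1,0,0.1],"rot":[0,-0.42,0],"fingers":0},{"travel":[1,0,0.1],"rot":[0,-0.42,0],"fingers":0}]'
python3 -m pendant '[{"travel":[0.8,0,0.3],"rot":[0,-0.5,0],"fingers":0},{"travel":[0.8,0,0.3],"rot":[0,-0.5,0],"fingers":0},{"travel":[0.8,0,0.3],"rot":[0,-0.5,0],"fingers":0},{"travel":[0.8,0,0.3],"rot":[0,-0.5,0],"fingers":0},{"travel":[0.8,0,0.3],"rot":[0,-0.5,0],"fingers":0}]'
python3 - <<'E'
from h import *
p,_=now(); L=VB+.013*U+[0,0,.059]; print(env.get_state()['joint_pos'])
hi=L+[0,0,.12]
plan([((p+hi)/2+[0,0,.03],-45),(hi,-45),(L+[0,0,.03],-45)])
for n in('scene','top'):
    img,P=cloud(n); H=P[...,2]
    B=(img.max(-1)<45)&(H>.005)&(H<.02)&(np.hypot(P[...,0]-.54,P[...,1]+.161)<.05)
    print('pad',B.sum(),cv2.minEnclosingCircle((P[B][:,:2]*1000).astype(np.float32)))
E
```

```text
clock: 5.85
tcp_pos: [0.5459, -0.0753, 0.2492]
orientation: [-0.117, 0.718, 0.674, 0.126]
wrist_force: [0.4, 0.4, -1.6]
finger_gap: 0.0533
grip_force: 63.6
clock: 6.35
tcp_pos: [0.5522, 0.0259, 0.2441]
orientation: [0.058, 0.727, 0.681, -0.067]
wrist_force: [0.4, -0.3, -1.8]
finger_gap: 0.0536
grip_force: 63.8
[-0.00849362  0.29604749 -0.00376274  1.28775942 -0.17657922  1.62871192]
travel [0.68, -0.006, -0.1] rot [-0.004, -0.581, 0.007] rows 6 
travel [0.854, -0.009, -0.117] rot [0.0, 0.0, 0.0] rows 4 
travel [0.53, 0.0, 0.53] rot [0.0, 0.0, 0.0] rows 3 
pad 1130 ((538.9918212890625, -162.6608123779297), 37.401695251464844)
pad 1017 ((538.6928100585938, -160.75465393066406), 37.61980438232422)
```

```bash
python3 -m pendant '[{"travel":[0.7,0,-0.1],"rot":[0,-0.58,0],"fingers":0},{"travel":[0.7,0,-0.1],"rot":[0,-0.58,0],"fingers":0},{"travel":[0.7,0,-0.1],"rot":[0,-0.58,0],"fingers":0},{"travel":[0.7,0,-0.1],"rot":[0,-0.58,0],"fingers":0},{"travel":[0.7,0,-0.1],"rot":[0,-0.58,0],"fingers":0},{"travel":[0.7,0,-0.1],"rot":[0,-0.58,0],"fingers":0}]'
python3 -m pendant '[{"travel":[0.85,0,-0.12],"rot":[0,0,0],"fingers":0},{"travel":[0.85,0,-0.12],"rot":[0,0,0],"fingers":0},{"travel":[0.85,0,-0.12],"rot":[0,0,0],"fingers":0},{"travel":[0.85,0,-0.12],"rot":[0,0,0],"fingers":0},{"travel":[0.85,0,-0.12],"rot":[0,0,0],"fingers":0}]'
python3 - <<'E'
from h import *
L=VB+.013*U+[0,0,.059]; print(env.get_state()['joint_pos'])
plan([(L+[0,0,.03],-45),(L,-45)])
for n in('scene','top'):
    img,P=cloud(n); p,_=now()
    Q=P[(np.linalg.norm(P-p-.01*U*-1,axis=-1)<.08)]; col=img[(np.linalg.norm(P-p-.01*U*-1,axis=-1)<.08)].astype(int)
    k=(col[:,2]-col[:,0]>40)&(col[:,1]>40); C=Q[k]; 
    s=(C-p)@U; w=(C-p)@W; h=(C-p)[:,2]
    print(n,k.sum(),'along',np.percentile(s,[1,99]).round(4),'w',np.percentile(w,[1,50,99]).round(4),'h',np.percentile(h,[1,99]).round(4))
    cv2.imwrite(f'pics/{n}4.png',img)
i=cv2.imread('pics/scene4.png'); cv2.imwrite('pics/v4.png',cv2.resize(i[100:280,240:480],(640,480)))
E
```

```text
clock: 7.05
tcp_pos: [0.5591, 0.1084, 0.2418]
orientation: [0.259, 0.676, 0.631, -0.281]
wrist_force: [0.3, -1.1, -2.0]
finger_gap: 0.0533
grip_force: 64.1
clock: 7.55
tcp_pos: [0.5655, 0.1898, 0.1846]
orientation: [0.261, 0.677, 0.63, -0.278]
wrist_force: [0.2, -0.5, -2.1]
finger_gap: 0.0537
grip_force: 64.2
[ 0.47508798  0.7557317   0.37242805  1.66192391 -0.64871199  2.27994082]
travel [0.564, -0.037, 0.563] rot [0.002, -0.002, -0.003] rows 3 
travel [0.177, 0.0, 0.177] rot [0.0, 0.0, 0.0] rows 2 
scene 1190 along [-0.0438  0.0231] w [-0.0253  0.0145  0.0296] h [-0.0299  0.0213]
top 1129 along [-0.0413  0.0183] w [-0.0263 -0.0022  0.0266] h [0.0009 0.0242]
```

View pics/v4.png

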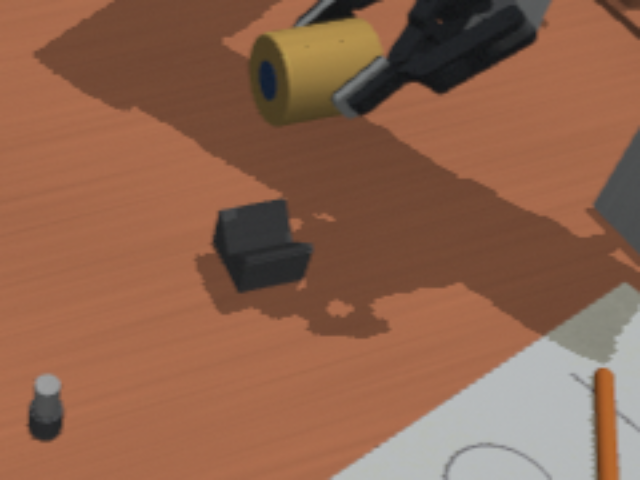

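The cup is held level over the block, base (blue dot) at crop (268,80), block at (262,245). Lowering.

```bash
python3 -m pendant '[{"travel":[0.25,-0.04,0.25],"rot":[0,0,0],"fingers":0},{"travel":[0.5,-0.04,0.5],"rot":[0,0,0],"fingers":0},{"travel":[0.6,-0.04,0.6],"rot":[0,0,0],"fingers":0},{"travel":[0.69,-0.04,0.69],"rot":[0,0,0],"fingers":0},{"travel":[0.69,-0.04,0.69],"rot":[0,0,0],"fingers":0},{"travel":[0.69,-0.04,0.69],"rot":[0,0,0],"fingers":0}]'
python3 -m pendant '[{"travel":[0.01,0,0.01],"rot":[0,0,0],"fingers":0},{"travel":[0.02,0,0.02],"rot":[0,0,0],"fingers":0},{"travel":[0.03,0,0.03],"rot":[0,0,0],"fingers":0},{"travel":[0.03,0,0.03],"rot":[0,0,0],"fingers":0}]'
python3 - <<'E'
from h import *
L=VB+.013*U+[0,0,.059]; plan([(L,-45)])
E
```

```text
clock: 8.25
tcp_pos: [0.5606, 0.1917, 0.0668]
orientation: [0.262, 0.676, 0.63, -0.279]
wrist_force: [-0.3, 0.2, -1.2]
finger_gap: 0.0534
grip_force: 64.2
clock: 8.65
tcp_pos: [0.5606, 0.1921, 0.061]
orientation: [0.262, 0.675, 0.631, -0.279]
wrist_force: [1.0, 0.6, 1.2]
finger_gap: 0.0535
grip_force: 64.6
travel [0.003, 0.008, 0.021] rot [0.003, -0.0, 0.0] rows 2
```

```bash
python3 -m pendant '[{"travel":[0.005,0,0.005],"rot":[0,0,0],"fingers":0},{"travel":[0.01,0,0.01],"rot":[0,0,0],"fingers":0},{"travel":[0.01,0,0.01],"rot":[0,0,0],"fingers":0}]'
```

```text
clock: 8.95
tcp_pos: [0.5608, 0.192, 0.0606]
orientation: [0.263, 0.675, 0.631, -0.279]
wrist_force: [-0.5, 0.6, 8.4]
finger_gap: 0.0535
grip_force: 65.4
```

Seated firmly. Release slowly and back off along the tool.

```bash
python3 -m pendant '[{"travel":[0,0,0],"rot":[0,0,0],"fingers":0.4},{"travel":[0,0,0],"rot":[0,0,0],"fingers":0.5},{"travel":[0,0,0],"rot":[0,0,0],"fingers":0.7},{"travel":[0,0,0],"rot":[0,0,0],"fingers":1},{"travel":[0,0,0],"rot":[0,0,0],"fingers":1},{"travel":[0,0,0],"rot":[0,0,0],"fingers":1}]'
python3 -m pendant '[{"travel":[0,0,-0.25],"rot":[0,0,0],"fingers":1},{"travel":[0,0,-0.5],"rot":[0,0,0],"fingers":1},{"travel":[0,0,-0.9],"rot":[0,0,0],"fingers":1},{"travel":[0,0,-0.9],"rot":[0,0,0],"fingers":1},{"travel":[0,0,-0.9],"rot":[0,0,0],"fingers":1}]'
python3 - <<'E'
from h import *
p,_=now(); G=VB-.013*U+[0,0,.059]; z=ori(45)[:,2]; pre=G-.09*z
for n in('scene','top'):
    img,P=cloud(n); c=VB+[0,0,.054]
    m=(np.linalg.norm(P-c,axis=-1)<.06)&(P[...,2]>.045); col=img[m].astype(int); Q=P[m]
    C=Q[(col[:,2]-col[:,0]>40)&(col[:,1]>40)]
    s=(C-c)@U; w=(C-c)@W; print(n,len(C),'along',np.percentile(s,[1,99]).round(4),'w',np.percentile(w,[1,99]).round(4),'z',np.percentile(C[:,2],[1,99]).round(4))
    cv2.imwrite(f'pics/{n}5.png',img)
print(p,pre,env.get_state()['joint_pos'])
plan([(p+[0,-.03,.09],-20),(pre+[0,.02,.12],15),(pre+[0,0,.06],45),(pre,45)])
i=cv2.imread('pics/scene5.png'); cv2.imwrite('pics/v5.png',cv2.resize(i[100:280,240:480],(480,360)))
E
```

```text
clock: 9.55
tcp_pos: [0.5598, 0.1919, 0.0583]
orientation: [0.261, 0.675, 0.631, -0.28]
wrist_force: [0.2, 1.2, 0.5]
finger_gap: 0.0852
grip_force: 0.0
clock: 10.05
tcp_pos: [0.5656, 0.2694, 0.1352]
orientation: [0.262, 0.675, 0.631, -0.278]
wrist_force: [-0.3, 0.2, -0.9]
finger_gap: 0.0857
grip_force: 0.0
scene 970 along [-0.0287  0.0311] w [-0.0186  0.0282] z [0.0469 0.0824]
top 871 along [-0.026   0.0331] w [-0.0277  0.0253] z [0.0579 0.085 ]
[0.56557244 0.26938163 0.13524277] [0.55515389 0.10104708 0.12263961] [ 0.57040553  0.90927861  0.53336441  1.73344519 -0.60404771  2.38060365]
travel [-0.704, 0.023, -0.373] rot [0.0, 0.417, 0.002] rows 4 
travel [-0.98, -0.018, 0.202] rot [0.0, 0.583, -0.0] rows 6 
travel [-0.29, 0.012, 0.44] rot [-0.0, 0.5, 0.0] rows 5 
travel [-0.354, 0.0, 0.354] rot [0.0, 0.0, 0.0] rows 3
```

View pics/v5.png

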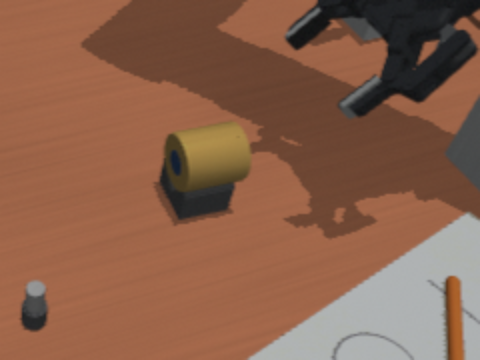

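The cup lies level in the block at crop (207,158), blue base toward -y, as measured. Now swinging over to grip from the base side.

```bash
python3 -m pendant '[{"travel":[-0.35,0.02,-0.37],"rot":[0,0.1,0],"fingers":1},{"travel":[-0.7,0.02,-0.37],"rot":[0,0.42,0],"fingers":1},{"travel":[-0.7,0.02,-0.37],"rot":[0,0.42,0],"fingers":1},{"travel":[-0.7,0.02,-0.37],"rot":[0,0.42,0],"fingers":1},{"travel":[-0.7,0.02,-0.37],"rot":[0,0.42,0],"fingers":1}]'
python3 -m pendant '[{"travel":[-0.98,-0.02,0.2],"rot":[0,0.58,0],"fingers":1},{"travel":[-0.98,-0.02,0.2],"rot":[0,0.58,0],"fingers":1},{"travel":[-0.98,-0.02,0.2],"rot":[0,0.58,0],"fingers":1},{"travel":[-0.98,-0.02,0.2],"rot":[0,0.58,0],"fingers":1},{"travel":[-0.98,-0.02,0.2],"rot":[0,0.58,0],"fingers":1},{"travel":[-0.98,-0.02,0.2],"rot":[0,0.58,0],"fingers":1}]'
python3 -m pendant '[{"travel":[-0.29,0,0.44],"rot":[0,0.5,0],"fingers":1},{"travel":[-0.29,0,0.44],"rot":[0,0.5,0],"fingers":1},{"travel":[-0.29,0,0.44],"rot":[0,0.5,0],"fingers":1},{"travel":[-0.29,0,0.44],"rot":[0,0.5,0],"fingers":1},{"travel":[-0.29,0,0.44],"rot":[0,0.5,0],"fingers":1}]'
python3 - <<'E'
from h import *
G=VB-.0105*U+[0,0,.060]; z=ori(45)[:,2]; pre=G-.09*z
print(env.get_state()['joint_pos']); plan([(pre,45),(G,45)])
E
```

```text
clock: 10.65
tcp_pos: [0.5648, 0.2376, 0.2259]
orientation: [0.118, 0.721, 0.671, -0.126]
wrist_force: [-0.2, -0.4, -0.8]
finger_gap: 0.0851
grip_force: 0.0
clock: 11.25
tcp_pos: [0.5541, 0.1212, 0.2403]
orientation: [-0.09, 0.725, 0.676, 0.092]
wrist_force: [-1.0, 0.1, -0.8]
finger_gap: 0.0856
grip_force: 0.0
clock: 11.75
tcp_pos: [0.5525, 0.1025, 0.1793]
orientation: [-0.264, 0.676, 0.63, 0.277]
wrist_force: [-0.2, 0.2, -0.2]
finger_gap: 0.0854
grip_force: 0.0
[-0.32162418  0.42323142 -0.19449942  1.20790808  0.75126466  1.2182591 ]
travel [-0.321, 0.027, 0.335] rot [-0.008, 0.0, -0.004] rows 3 
travel [0.0, 0.0, 0.75] rot [0.0, 0.0, 0.0] rows 3
```

```bash
python3 -m pendant '[{"travel":[-0.32,0.03,0.33],"rot":[0,0,0],"fingers":1},{"travel":[-0.32,0.03,0.33],"rot":[0,0,0],"fingers":1},{"travel":[-0.32,0.03,0.33],"rot":[0,0,0],"fingers":1}]'
python3 -m pendant '[{"travel":[0,0,0.25],"rot":[0,0,0],"fingers":1},{"travel":[0,0,0.5],"rot":[0,0,0],"fingers":1},{"travel":[0,0,0.75],"rot":[0,0,0],"fingers":1},{"travel":[0,0,0.75],"rot":[0,0,0],"fingers":1},{"travel":[0,0,0.75],"rot":[0,0,0],"fingers":1}]'
python3 -m pendant '[{"travel":[0,0,0],"rot":[0,0,0],"fingers":0.4},{"travel":[0,0,0],"rot":[0,0,0],"fingers":0.3},{"travel":[0,0,0],"rot":[0,0,0],"fingers":0.2},{"travel":[0,0,0],"rot":[0,0,0],"fingers":0},{"travel":[0,0,0],"rot":[0,0,0],"fingers":0},{"travel":[0,0,0],"rot":[0,0,0],"fingers":0},{"travel":[0,0,0],"rot":[0,0,0],"fingers":0},{"travel":[0,0,0],"rot":[0,0,0],"fingers":0}]' 60
python3 - <<'E'
from h import *
G=VB-.0105*U+[0,0,.060]; plan([(G,45)])
E
```

```text
clock: 12.05
tcp_pos: [0.5562, 0.1045, 0.127]
orientation: [-0.263, 0.675, 0.631, 0.278]
wrist_force: [0.3, -0.2, 0.8]
finger_gap: 0.085
grip_force: 0.0
clock: 12.55
tcp_pos: [0.562, 0.1669, 0.0658]
orientation: [-0.261, 0.674, 0.632, 0.28]
wrist_force: [0.4, -0.8, 0.6]
finger_gap: 0.0853
grip_force: 0.0
clock: 13.35
tcp_pos: [0.5592, 0.1656, 0.0655]
orientation: [-0.263, 0.676, 0.629, 0.279]
wrist_force: [-12.3, -5.5, 12.3]
finger_gap: 0.0535
grip_force: 61.6
travel [-0.024, 0.005, 0.041] rot [-0.004, -0.001, -0.003] rows 2
```

```bash
python3 -m pendant '[{"travel":[0.05,0,-0.05],"rot":[0,0,0],"fingers":0},{"travel":[0.2,0,-0.2],"rot":[0,0,0],"fingers":0},{"travel":[0.4,0,-0.4],"rot":[0,0,0],"fingers":0},{"travel":[0.65,0,-0.65],"rot":[0,0,0],"fingers":0},{"travel":[0.9,0,-0.9],"rot":[0,0,0],"fingers":0},{"travel":[0.9,0,-0.9],"rot":[0,0,0],"fingers":0}]'
python3 - <<'E'
from h import *
p,_=now(); pl=PAD*0+[.539,-.1617,0]+.011*U+[0,0,.055]; hi=pl+[0,0,.12]
print(env.get_state()['joint_pos'])
plan([(p+(hi-p)*.35+[0,0,.02],15),(p+(hi-p)*.7+[0,0,.02],-15),(hi,-45)])
E
```

```text
clock: 13.95
tcp_pos: [0.565, 0.1648, 0.2238]
orientation: [-0.257, 0.674, 0.632, 0.284]
wrist_force: [0.7, -0.2, -2.0]
finger_gap: 0.0531
grip_force: 63.5
[-0.20654661  0.35317911 -0.17284636  1.16878815  0.77712845  1.37715366]
travel [-0.636, -0.01, -0.67] rot [0.01, -0.499, 0.007] rows 5 
travel [-0.929, -0.009, -0.101] rot [-0.0, -0.5, 0.0] rows 5 
travel [-0.69, -0.008, 0.484] rot [0.0, -0.5, 0.0] rows 5
```

```bash
python3 -m pendant '[{"travel":[-0.3,0,-0.4],"rot":[0,-0.1,0],"fingers":0},{"travel":[-0.64,0,-0.67],"rot":[0.01,-0.5,0],"fingers":0},{"travel":[-0.64,0,-0.67],"rot":[0.01,-0.5,0],"fingers":0},{"travel":[-0.64,0,-0.67],"rot":[0.01,-0.5,0],"fingers":0},{"travel":[-0.64,0,-0.67],"rot":[0.01,-0.5,0],"fingers":0}]'
python3 -m pendant '[{"travel":[-0.93,0,-0.1],"rot":[0,-0.5,0],"fingers":0},{"travel":[-0.93,0,-0.1],"rot":[0,-0.5,0],"fingers":0},{"travel":[-0.93,0,-0.1],"rot":[0,-0.5,0],"fingers":0},{"travel":[-0.93,0,-0.1],"rot":[0,-0.5,0],"fingers":0},{"travel":[-0.93,0,-0.1],"rot":[0,-0.5,0],"fingers":0}]'
python3 -m pendant '[{"travel":[-0.69,0,0.48],"rot":[0,-0.5,0],"fingers":0},{"travel":[-0.69,0,0.48],"rot":[0,-0.5,0],"fingers":0},{"travel":[-0.69,0,0.48],"rot":[0,-0.5,0],"fingers":0},{"travel":[-0.69,0,0.48],"rot":[0,-0.5,0],"fingers":0},{"travel":[-0.69,0,0.48],"rot":[0,-0.5,0],"fingers":0}]'
cat > look.py <<'E'
from h import *
p,_=now(); print(env.get_state()['joint_pos'])
pl=np.array([.539,-.1617,0])+.011*U+[0,0,.055]; plan([(pl+[0,0,.04],-45),(pl,-45)])
for n in('scene','top'):
    img,P=cloud(n); c=p-.011*U
    m=(np.linalg.norm(P-c,axis=-1)<.075)&(P[...,2]>.085); col=img[m].astype(int); Q=P[m]
    k=((col[:,2]-col[:,0]>40)&(col[:,1]>40)); C=Q[k]; zt=np.percentile(C[:,2],98)
    b=(col[:,0]-col[:,2]>40); B=Q[b]; T=C[C[:,2]>zt-.008]
    print(n,len(C),'z',np.percentile(C[:,2],[1,98]).round(4),'top mid',cv2.minEnclosingCircle((np.vstack([T,B])[:,:2]*1000).astype(np.float32)),'dot',B.mean(0).round(4),len(B),'tcp',p.round(4))
    A=np.c_[B[:,:2]-B[:,:2].mean(0),np.ones(len(B))]; print('slope',np.linalg.lstsq(A,B[:,2],rcond=None)[0].round(3))
    cv2.imwrite(f'pics/{n}6.png',img)
i=cv2.imread('pics/scene6.png'); cv2.imwrite('pics/v6.png',cv2.resize(i[100:340,60:380],(480,360)))
E
python3 look.py
```

```text
clock: 14.45
tcp_pos: [0.5548, 0.0558, 0.2209]
orientation: [-0.091, 0.722, 0.679, 0.093]
wrist_force: [0.1, -0.1, -2.4]
finger_gap: 0.0531
grip_force: 64.7
clock: 14.95
tcp_pos: [0.546, -0.0545, 0.2003]
orientation: [0.084, 0.722, 0.68, -0.098]
wrist_force: [-1.1, 0.4, -2.2]
finger_gap: 0.053
grip_force: 64.7
clock: 15.45
tcp_pos: [0.5393, -0.1497, 0.1646]
orientation: [0.256, 0.672, 0.635, -0.282]
wrist_force: [0.4, -0.3, -3.9]
finger_gap: 0.0533
grip_force: 64.9
[-0.05813893  0.38874481 -0.2746328   0.92613892 -0.78164     1.57602326]
travel [0.403, 0.013, 0.418] rot [-0.005, -0.003, 0.016] rows 3 
travel [0.236, 0.0, 0.236] rot [0.0, 0.0, 0.0] rows 2 
scene 1249 z [0.1228 0.1814] top mid ((545.4215087890625, -134.77578735351562), 53.88825607299805) dot [ 0.5392 -0.1621  0.1802] 135 tcp [ 0.5393 -0.1497  0.1646]
slope [-0.     0.017  0.18 ]
top 641 z [0.1783 0.1845] top mid ((539.788818359375, -159.53073120117188), 27.610004425048828) dot [ 0.5399 -0.1603  0.182 ] 133 tcp [ 0.5393 -0.1497  0.1646]
slope [0.007 0.03  0.182]
```

View pics/v6.png

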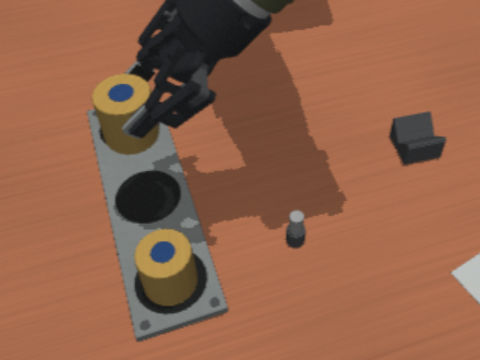

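The cup is upside down in the grip, base (blue dot) at crop (121,92). Its centre measures within 1 mm of being straight above the pad, which the view shows at (148,196) from the side. Lowering straight down.

```bash
python3 -m pendant '[{"travel":[0.2,0,0.2],"rot":[0,0,0],"fingers":0},{"travel":[0.4,0,0.4],"rot":[0,0,0],"fingers":0},{"travel":[0.5,0,0.5],"rot":[0,0,0],"fingers":0},{"travel":[0.56,0,0.56],"rot":[0,0,0],"fingers":0},{"travel":[0.6,0,0.6],"rot":[0,0,0],"fingers":0},{"travel":[0.6,0,0.6],"rot":[0,0,0],"fingers":0}]'
python3 -m pendant '[{"travel":[0.01,0,0.01],"rot":[0,0,0],"fingers":0},{"travel":[0.02,0,0.02],"rot":[0,0,0],"fingers":0},{"travel":[0.02,0,0.02],"rot":[0,0,0],"fingers":0}]'
```

```text
clock: 16.15
tcp_pos: [0.5403, -0.1507, 0.0662]
orientation: [0.259, 0.673, 0.633, -0.281]
wrist_force: [-0.5, 0.9, -2.5]
finger_gap: 0.0528
grip_force: 64.8
clock: 16.45
tcp_pos: [0.5403, -0.1503, 0.0631]
orientation: [0.259, 0.672, 0.634, -0.281]
wrist_force: [0.4, -0.1, -2.5]
finger_gap: 0.053
grip_force: 64.8
```

```bash
python3 -m pendant '[{"travel":[0.015,0,0.015],"rot":[0,0,0],"fingers":0},{"travel":[0.03,0,0.03],"rot":[0,0,0],"fingers":0},{"travel":[0.03,0,0.03],"rot":[0,0,0],"fingers":0}]'
python3 -m pendant '[{"travel":[0.008,0,0.008],"rot":[0,0,0],"fingers":0},{"travel":[0.008,0,0.008],"rot":[0,0,0],"fingers":0}]'
```

```text
clock: 16.75
tcp_pos: [0.5397, -0.1502, 0.0572]
orientation: [0.259, 0.672, 0.634, -0.282]
wrist_force: [-0.9, -0.1, -2.5]
finger_gap: 0.053
grip_force: 64.8
clock: 16.95
tcp_pos: [0.5399, -0.1504, 0.0566]
orientation: [0.259, 0.672, 0.634, -0.282]
wrist_force: [-1.6, 0.9, 0.9]
finger_gap: 0.0534
grip_force: 65.2
```

Contact has begun, so press slightly further.

```bash
python3 -m pendant '[{"travel":[0.008,0,0.008],"rot":[0,0,0],"fingers":0},{"travel":[0.008,0,0.008],"rot":[0,0,0],"fingers":0}]'
```

```text
clock: 17.15
tcp_pos: [0.5398, -0.1505, 0.0565]
orientation: [0.26, 0.672, 0.633, -0.282]
wrist_force: [-4.7, 3.5, 10.2]
finger_gap: 0.0527
grip_force: 66.0
```

```bash
python3 -m pendant '[{"travel":[0,0,0],"rot":[0,0,0],"fingers":0.4},{"travel":[0,0,0],"rot":[0,0,0],"fingers":0.5},{"travel":[0,0,0],"rot":[0,0,0],"fingers":0.7},{"travel":[0,0,0],"rot":[0,0,0],"fingers":1},{"travel":[0,0,0],"rot":[0,0,0],"fingers":1},{"travel":[0,0,0],"rot":[0,0,0],"fingers":1}]'
python3 -m pendant '[{"travel":[0,0,-0.2],"rot":[0,0,0],"fingers":1},{"travel":[0,0,-0.5],"rot":[0,0,0],"fingers":1},{"travel":[0,0,-1],"rot":[0,0,0],"fingers":1},{"travel":[0,0,-1],"rot":[0,0,0],"fingers":1},{"travel":[0,0,-1],"rot":[0,0,0],"fingers":1},{"travel":[0,0,-1],"rot":[0,0,0],"fingers":1}]'
python3 - <<'E'
from h import *
for n in('scene','top'):
    img,P=cloud(n); H=P[...,2]; b=img.astype(int)
    for c in ([.424,-.168],[.54,-.162],[.656,-.159]):
        m=(np.hypot(P[...,0]-c[0],P[...,1]-c[1])<.03)&(H>.062)&(b[...,0]-b[...,2]>40); print(n,'dot',P[m].mean(0).round(4),m.sum())
    for r in env.outline_of(n,'gauge')[:1]:
        Q=P[r['mask']]; print('gauge',np.nanmean(Q[Q[:,2]>.043],0).round(4))
    cv2.imwrite(f'pics/{n}7.png',img)
i=cv2.imread('pics/scene7.png'); cv2.imwrite('pics/v7.png',cv2.resize(i[100:340,60:380],(480,360)))
E
```

```text
clock: 17.75
tcp_pos: [0.5399, -0.1504, 0.0547]
orientation: [0.259, 0.672, 0.634, -0.282]
wrist_force: [-0.5, -0.6, -0.5]
finger_gap: 0.0854
grip_force: 0.0
clock: 18.35
tcp_pos: [0.5457, -0.0658, 0.1392]
orientation: [0.259, 0.672, 0.634, -0.282]
wrist_force: [-0.6, -0.0, -0.2]
finger_gap: 0.0856
grip_force: 0.0
scene dot [ 0.421  -0.1698  0.0721] 81
scene dot [ 0.5395 -0.1627  0.0721] 113
scene dot [ 0.6559 -0.1606  0.0722] 165
gauge [ 0.6441 -0.0166  0.0472]
top dot [ 0.4211 -0.1676  0.0723] 108
top dot [ 0.5394 -0.1605  0.0725] 104
top dot [ 0.6554 -0.1582  0.0729] 95
```

View pics/v7.png

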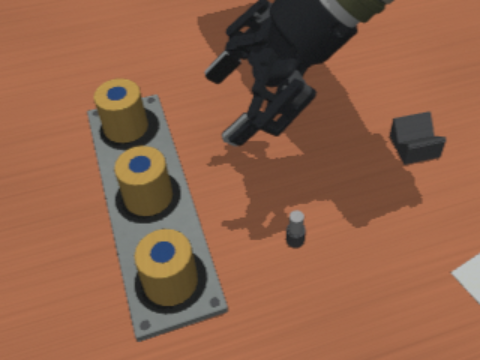

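All three cups show blue base dots, at crop (117,93), (140,164) and (163,251). The turned one is within about 1 mm of its pad centre at 72 mm height, the gauge hasn't moved, and the gripper is clear.

```bash
python3 -c "
from workcell import env
print(env.hand_in())"
```

```text
the job is handed in; nothing more can be done
None
```

The middle cup was the one mouth-up; I turned it over using the V-block, set it down mouth-down about 1 mm from its pad's centre, left the other two cups and the gauge where they were, and handed the job in at about 18 s (no verdict was returned).

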